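# Set the low heels on their insoles

## Robot

A 7-joint arm with a two-finger parallel gripper is mounted at the origin on the work surface. World frame = base frame: x ahead of the robot, y to its left, z up, the work surface at z = 0. Lengths are in m, angles in rad, forces in N, time in s.
With the tool pointing down it reaches from about 0.425 to 0.975 m from the base axis. Payload 16.7 kg.
Tool frame: the origin (TCP) lies at the very end of the fingers, on their centre line; the grasp point (between the pads) lies behind it (manip.grasp_offset is the z of the grasp point in the tool frame, in m); z points along the fingers, y is the line along which they close (so a half turn about z gives the same grasp; the last joint's range is limited). The gripper opens to 85 mm and grips with 20 to 120 N. Pads are 22 mm wide; open, the fingers measure 114 mm over their backs; the gripper's body (76 mm by 85 mm) begins 54 mm behind the grasp point. The pads swing forward as they close: fully open they stand 13 mm farther back than shut.
Start: joints at [1.198, 0.426, 0.074, 1.606, -0.034, 1.111, -0.067], TCP at [0.149, -0.658, 0.231] pointing down, gripper open.
Joint ranges: [-2.85, 2.85], [-0.5, 2.14], [-1.23, 1.37], [0.21, 2.46], [-1.02, 4.16], [0.16, 2.05], [-2.73, 2.73]. Speed limits (rad/s): [1.89, 1.89, 2.39, 2.39, 3.01, 3.01, 3.01].

## Interface

Orientations are given as [roll, pitch, yaw] about the fixed x, y, z axes, in that order (R = Rz(yaw) Ry(pitch) Rx(roll)).
In Python, from rig import state, viewer, manip gives the robot as it stands.
- The arm moves only by the tool arm_command, never from a script. Its argument "series" is a list of rows, each a list of 3 entries, a list of its own where there are three numbers: the turn, a rotation vector about the tool's x, y, z in degrees, then the shift along the tool's x, y, z in cm, then the finger opening in cm, from 0 to 8.54. A call has 1 to 10 rows; each row shifts and turns the commanded pose from where the row before left it, along the tool's axes as they then stand; what a row does not reach is not made up. A row lasts 1/12 s, in which the tool goes at most 41.7 mm and 7.16 degrees, less where a joint would pass 70% of its speed; a pose out of reach is approached as far as the arm can. A call with a gripper value outside its range is refused whole. The fingers move at their own pace and stop on an object; the grip force is fixed at half the most. Time passes only in rows, so rows that do not move let the fingers close. It gives the time, the measured TCP pose, the force, the opening and the grip force at its end, in the units of the state.
- state(): the state, without advancing time (a new reading comes with each control period).
- viewer.capture(name): name is "scene" or "top" or "wrist"; returns a dict with "color" (384x512x3 uint8, blue, green, red), "fx", "fy", "cx", "cy" (pixels), "k1" (the pictures are not rectified: a ray, as slopes to the right and down, at radius r is drawn at 1 + k1 r^2 times it, then the intrinsics apply), "R" (3x3) and "t" (3): a world point X has camera coordinates R X + t. Camera axes: x right, y down, z forward; pixel columns grow to the right and rows downward; lengths in m; the calibration is good to about 2 mm. A picture is of the moment at which its call begins. There is no depth.
- manip.sign_off(): hands the job in; it is judged then, once.
The state is a dict: "clock": time; "joint_positions": joint angles; "dq": joint speeds; "tau": joint torques, N m; "tcp_pos": TCP position; "tcp_rot": TCP orientation; "force": force on the tool from outside, world axes, zero at the start; "moment": the same for the moment, N m; "opening": finger opening in m; "grip_force": force on a finger pad.
Only numpy, scipy, OpenCV 4.12 (cv2) and the standard library are available. Lean on these libraries where they do the work, as an engineer would, in place of code of your own. Each camera call takes 0.05 s, during which the arm holds its last target. There are 200 camera calls.

## Task

Pick out the three low, D-shaped leather heel blocks and set each one flat on the heel end of the insole of its own size: small on small, medium on medium, large on large, centred on the heel seat with its rounded back following the insole's rounded heel end and its flat face towards the toe. Leave the two tall waisted heels, the hammer and the roller where they are.

Things in the scene. Friction and masses are not known exactly. Their poses are not given: they have to be found in the camera images.
- heel_small: small low heel block of stacked brown leather, loose, D-shaped seen from above: 36 mm wide (y), 38 mm long (x), 20 mm high, vertical sides. Origin: centre of its underside. +x points to the flat front face, -x to the rounded back, z up. Its straight sides, across y, are the ones to grip
- heel_medium: medium low heel block of stacked brown leather, loose, D-shaped seen from above: 48 mm wide (y), 51 mm long (x), 25 mm high, vertical sides. Origin: centre of its underside. +x points to the flat front face, -x to the rounded back, z up. Its straight sides, across y, are the ones to grip
- heel_large: large low heel block of stacked brown leather, loose, D-shaped seen from above: 60 mm wide (y), 64 mm long (x), 30 mm high, vertical sides. Origin: centre of its underside. +x points to the flat front face, -x to the rounded back, z up. Its straight sides, across y, are the ones to grip
- insole_small: small pale insole, fixed flat on the bench, 150 mm long, 42 mm wide at the heel end, 4 mm thick (top at z 0.004). +x points to the toe, -x to the heel end, z up. Origin: on the underside, 60 mm toe-ward of the centre of the heel seat, so the small heel block belongs with its origin at x = -60 mm, y = 0 in this frame and its +x along this +x; then 3 mm of insole shows round its back and sides
- insole_medium: medium pale insole, fixed flat on the bench, 195 mm long, 54 mm wide at the heel end, 4 mm thick (top at z 0.004). +x points to the toe, -x to the heel end, z up. Origin: on the underside, 60 mm toe-ward of the centre of the heel seat, so the medium heel block belongs with its origin at x = -60 mm, y = 0 in this frame and its +x along this +x; then 3 mm of insole shows round its back and sides
- insole_large: large pale insole, fixed flat on the bench, 245 mm long, 66 mm wide at the heel end, 4 mm thick (top at z 0.004). +x points to the toe, -x to the heel end, z up. Origin: on the underside, 60 mm toe-ward of the centre of the heel seat, so the large heel block belongs with its origin at x = -60 mm, y = 0 in this frame and its +x along this +x; then 3 mm of insole shows round its back and sides
- tall_heel_a: tall waisted heel of brown leather, loose, round seen from above: 48 mm across at the foot, narrowing to 29 mm at the top, 55 mm high. Not wanted; stays where it stands. Origin: centre of its underside, z up
- tall_heel_b: tall waisted heel of brown leather, loose, round seen from above: 48 mm across at the foot, narrowing to 29 mm at the top, 55 mm high. Not wanted; stays where it stands. Origin: centre of its underside, z up
- hammer: shoemaker's hammer lying on the bench at the left, about 240 mm long, a bystander; origin on the underside, midway along its length, x along the handle towards the head
- roller: edge roller lying on the bench at the right, wooden handle and steel head, 186 mm long, 28 mm high, a bystander; origin under the neck, about 120 mm from the handle's end, x towards the head
Not all that is in view belongs to the job. What is shaped like the heel_small but yellow is not meant.

How it is judged:
By the outcome, as a careful person would: the job done as asked, in the order asked, and still so for the second after the job is handed in, with the robot touching nothing.
It also fails if it takes over 96 s, if anything falls off the work surface, if the arm or the gripper's body presses on something with over 40 N, if the wrist force passes 120 N, or if a joint passes its speed limit or range.

## Working session

There is one attempt and no reset: what is moved stays moved. The work goes in short steps, Python scripts to look and compute and a tool call to move; the robot and the scene stay as the last step left them, time stands still between calls to the robot, and variables do not carry over. Pictures are saved under pics/ and viewed, at most 14 in all, crops included, and the job is handed in when it is done.

Besides the shell and the picture viewer there is one more tool, called after "Emit:" by a JSON object that holds its "method" and its "body", one argument or row to a line. arm_command: Moves the arm, as the interface text tells. Its arguments: {"type":"object","properties":{"series":{"type":"array","items":{"type":"array"}}},"required":["series"]}

```bash
ls; mkdir -p pics; python3 - <<'E'
from rig import state, viewer, manip
import cv2
print(state()); print(manip.grasp_offset)
for n in("scene","top","wrist"):
    c=viewer.capture(n); cv2.imwrite(f"pics/{n}0.png",c["color"]); print(n,[c[k] for k in("fx","fy","cx","cy","k1")],c["R"],c["t"])
a=cv2.imread("pics/top0.png"); cv2.imwrite("pics/top0b.png",cv2.resize(a,(800,600),interpolation=cv2.INTER_CUBIC))
E
```

```text
pics
{'clock': 0.0, 'joint_positions': array([ 1.19852461,  0.42675687,  0.07381814,  1.60662649, -0.03407685,
        1.11083507, -0.06706927]), 'dq': array([ 0.00090072,  0.00118328, -0.00234978, -0.00184636,  0.00025466,
       -0.00077435,  0.00075865]), 'tau': array([ 8.32519490e-04, -9.49825001e+01,  3.76211286e+00, -4.63505244e+01,
        1.95082737e-02,  1.03927986e-02, -2.31063484e-05]), 'tcp_pos': array([ 0.14901759, -0.65790215,  0.23058445]), 'tcp_rot': array([-3.14022960e+00,  1.10109068e-04,  2.22810375e-01]), 'force': array([0.46549582, 0.29428841, 0.53533987]), 'moment': array([ 0.03643362,  0.01173439, -0.03563007]), 'grip_force': 0.0, 'opening': 0.08528075803366364}
-0.0187
scene [352.28108190562807, 352.28108190562807, 253.70273014573496, 188.03985248957457, -0.01319354526146256] [[-0.37965157  0.92512477 -0.00297279]
 [ 0.58957397  0.23946983 -0.77139921]
 [-0.71292862 -0.2946156  -0.63634458]] [ 0.2055167  -0.26758467  1.33812471]
top [367.81314838506887, 367.81314838506887, 252.87167746326773, 189.21634865974593, -0.10085463311268464] [[ 0.01661934 -0.99968093  0.01902201]
 [-0.98133119 -0.01995411 -0.19128754]
 [ 0.19160607 -0.01548782 -0.9813497 ]] [-0.02534321  0.52871912  1.03857063]
wrist [305.2291084384476, 305.2291084384476, 255.39409834099982, 192.61899260985055, 0.02216506258068594] [[ 0.22113437 -0.97524268 -0.00114518]
 [-0.93922607 -0.21328355  0.26900655]
 [-0.26259092 -0.05841101 -0.96313767]] [-0.67392399 -0.03559717  0.37786979]
```

View pics/top0b.png

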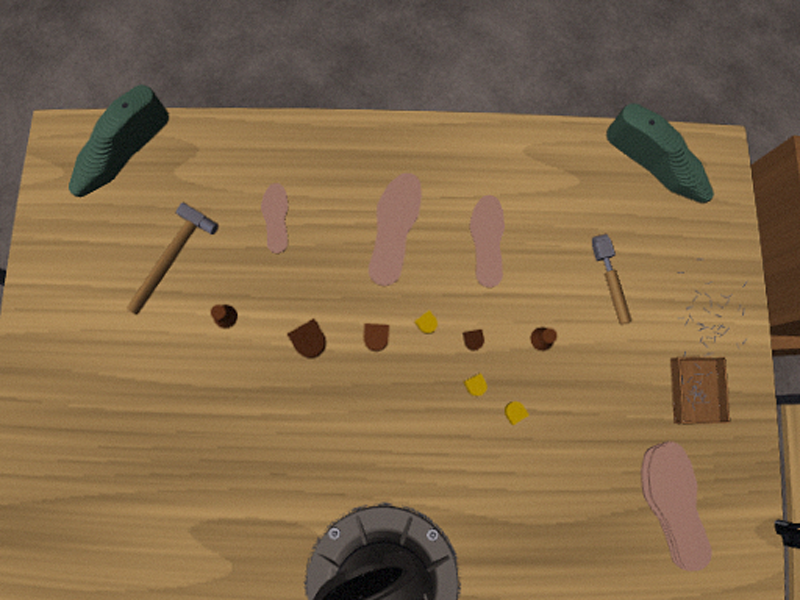

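View pics/scene0.png

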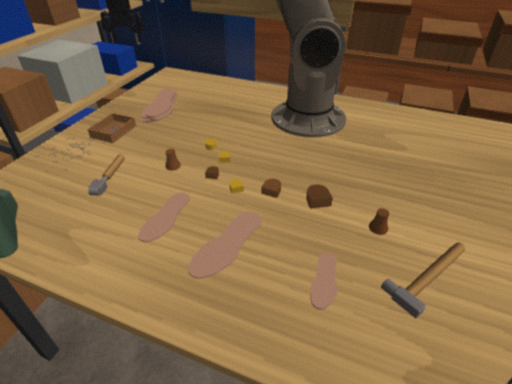

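The top view (800x600) shows these candidates:
- Brown D-shaped blocks: large (308,339), medium (376,337) and small (474,340).
- Yellow look-alikes, not wanted: (427,322), (476,384) and (515,412).
- Tall round heels, not wanted: (224,316) and (543,338).

The insole heel ends point towards the robot: small (278,245), large (385,275), medium (489,275). The thicker pair of soles at (675,505) is also not wanted.

```bash
cat > h.py <<'E'
import numpy as np, cv2
from rig import state, viewer, manip
from scipy.optimize import minimize, least_squares
from scipy.spatial.transform import Rotation as Ro
def K(c): return np.array([[c["fx"],0,c["cx"]],[0,c["fy"],c["cy"]],[0,0,1]])
def D(c): return np.array([c["k1"],0,0,0,0.])
def proj(c,X):
    return cv2.projectPoints(np.asarray(X,float).reshape(-1,3),cv2.Rodrigues(c["R"])[0],np.asarray(c["t"],float),K(c),D(c))[0][:,0]
def ray(c,uv):
    n=cv2.undistortPoints(np.asarray(uv,float).reshape(-1,1,2),K(c),D(c))[:,0]
    return -c["R"].T@c["t"], np.c_[n,np.ones(len(n))]@c["R"]
def w(c,uv,z):
    o,d=ray(c,uv); return o+d*((z-o[2])/d[:,2])[:,None]
def tri(c1,p1,c2,p2):
    (o1,d1),(o2,d2)=ray(c1,p1),ray(c2,p2); d1,d2=d1[0],d2[0]
    s=np.linalg.lstsq(np.c_[d1,-d2],o2-o1,rcond=None)[0]
    a,b=o1+s[0]*d1,o2+s[1]*d2; return (a+b)/2,np.linalg.norm(a-b)
def comp(m,seed):   # connected component nearest the seed
    n,l,s,cen=cv2.connectedComponentsWithStats(m.astype(np.uint8))
    ok=[i for i in range(1,n) if s[i,4]>60]
    ys,xs=np.nonzero(np.isin(l,ok)); k=np.argmin((xs-seed[0])**2+(ys-seed[1])**2)
    return l==l[ys[k],xs[k]]
def brown(im):
    return cv2.GaussianBlur(im,(3,3),0)[...,2]<125
def pink(im):
    L=cv2.cvtColor(cv2.GaussianBlur(im,(5,5),0),cv2.COLOR_BGR2LAB); return L[...,2]<150
SZ=dict(small=(.036,.038,.020),medium=(.048,.051,.025),large=(.060,.064,.030))
def dshape(wd,L,n=24,e=0):
    r=wd/2; a=np.linspace(np.pi/2,1.5*np.pi,n); cx=-L/2+r
    return np.r_[np.c_[cx+(r+e)*np.cos(a),(r+e)*np.sin(a)],[[L/2,-r-e],[L/2,r+e]]]
def pose2(P,x,y,t): 
    c,s=np.cos(t),np.sin(t); return P@np.array([[c,s],[-s,c]])+[x,y]
def fitblock(views,size,x0,z0=0.,fith=False):
    """views: list of (cam, mask); fit x,y,yaw(,height) of the prism silhouette by IoU at 4x"""
    wd,L,h0=SZ[size]; P=dshape(wd,L); S=4
    big=[]
    for c,m in views:
        ys,xs=np.nonzero(m); b=(max(xs.min()-15,0),max(ys.min()-15,0),xs.max()+15,ys.max()+15)
        big.append((c,b,cv2.resize(m[b[1]:b[3],b[0]:b[2]].astype(np.float32),None,fx=S,fy=S)>.5))
    def cost(p):
        Q=pose2(P,p[0]/1e3,p[1]/1e3,p[2]/30); h=p[3]/1e3 if fith else h0; tot=0
        for c,b,m in big:
            X=np.r_[np.c_[Q,np.full(len(Q),z0)],np.c_[Q,np.full(len(Q),z0+h)]]
            uv=(proj(c,X)-[b[0],b[1]]+.5)*S-.5
            r=np.zeros(m.shape,np.uint8)
            cv2.fillConvexPoly(r,np.round(cv2.convexHull(uv.astype(np.float32))*16).astype(np.int32),1,shift=4)
            r=r>0; tot+=1-(r&m).sum()/(r|m).sum()
        return tot/len(big)
    best=None
    for dt in(-.4,0,.4):
        p=[x0[0]*1e3,x0[1]*1e3,(x0[2]+dt)*30]+([h0*1e3*.9] if fith else [])
        sim=np.array([p]+[np.array(p)+np.eye(len(p))[i]*6 for i in range(len(p))])
        r=minimize(cost,p,method="Nelder-Mead",options=dict(initial_simplex=sim,xatol=.05,fatol=1e-4))
        if best is None or r.fun<best.fun: best=r
    p=best.x; return np.round([p[0]/1e3,p[1]/1e3,p[2]/30]+([p[3]/1e3] if fith else [])+[best.fun],4)
E
python3 - <<'E'
from h import *
t,s=viewer.capture("top"),viewer.capture("scene")
k=512/800
it,is_=t["color"],s["color"]
for n,a,b in(("small",(474,340),(212,173)),("medium",(376,337),(272,187)),("large",(308,339),(319,197))):
    mt,ms=comp(brown(it),np.array(a)*k),comp(brown(is_),b)
    x0=w(t,np.array(a)*k,.02)[0]
    print(n,mt.sum(),ms.sum(),fitblock([(t,mt),(s,ms)],n,(x0[0],x0[1],0),fith=True))
vis=it.copy(); m=pink(it); vis[m]=(255,0,0); vis[brown(it)]=(0,255,0)
v2=is_.copy(); v2[pink(is_)]=(255,0,0); v2[brown(is_)]=(0,255,0)
cv2.imwrite("pics/mask.png",cv2.resize(np.hstack([vis,v2]),(800,300)))
for n,a,hb in(("small",(276,218),(278,247)),("medium",(487,240),(489,280)),("large",(395,230),(385,280))):
    mm=comp(m,np.array(a)*k); ys,xs=np.nonzero(mm); W=w(t,np.c_[xs,ys],.004)[:,:2]
    c=W.mean(0); v=np.linalg.svd(W-c,full_matrices=False)[2][0]; v*=np.sign(v[0])
    pr=(W-c)@v; print(n,mm.sum(),c,np.degrees(np.arctan2(v[1],v[0])),pr.min(),pr.max(), "seat",c+v*(pr.min()+SZ[n][1]/2+.003))
E
```

```text
small 154 149 [ 0.4525 -0.1709  0.1991  0.0173  0.0648]
medium 247 282 [ 0.454   0.02   -0.0184  0.0187  0.0525]
large 438 515 [0.4444 0.1492 0.5441 0.0276 0.0471]
small 593 [0.6973526  0.23139605] 6.67828705991687 -0.07482426401277616 0.07405639012482587 seat [0.64488676 0.22525288]
medium 989 [ 0.65887571 -0.20221415] 0.09097521946384741 -0.09707889057014733 0.09509088360631829 seat [ 0.59029691 -0.20232304]
large 1529 [ 0.68102562 -0.0112705 ] -12.106541357953695 -0.12326330618702688 0.12102879083368248 seat [0.59472536 0.00724098]
```

View pics/mask.png

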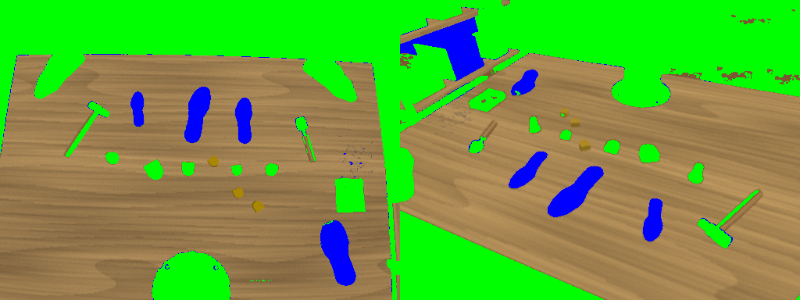

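The colour masks are clean. Starting estimates are small (0.4525,-0.171), medium (0.454,0.020) and large (0.444,0.149). I'll go above the small block and look from close by.

Emit:
{"method": "arm_command", "body": {
  "series": [
    [[0,0,0],[2.5,-2.55,0.3],8.5],
    [[0,0,0],[2.5,-2.55,0.5],8.5],
    [[0,0,0],[2.5,-2.55,0.5],8.5],
    [[0,0,0],[2.5,-2.55,0.5],8.5],
    [[0,0,0],[2.5,-2.55,0.5],8.5],
    [[0,0,0],[2.5,-2.55,0.5],8.5],
    [[0,0,0],[2.5,-2.55,0.5],8.5],
    [[0,0,0],[2.5,-2.55,0.5],8.5]
  ]
}}

```text
clock: 0.92
tcp_pos: [0.2997, -0.4136, 0.1932]
tcp_rot: [3.141, -0.0, 0.223]
force: [1.6, -0.2, 0.1]
opening: 0.085
grip_force: 0.0
```

Emit:
{"method": "arm_command", "body": {
  "series": [
    [[0,0,0],[2.5,-2.55,0.7],6],
    [[0,0,0],[2.5,-2.55,0.7],6],
    [[0,0,0],[2.5,-2.55,0.7],6],
    [[0,0,0],[2.5,-2.55,0.7],6],
    [[0,0,0],[2.5,-2.55,0.7],6],
    [[0,0,0],[2.5,-2.55,0.7],6],
    [[0,0,0],[2.5,-2.55,0.7],6],
    [[0,0,0],[2.5,-2.55,0.7],6],
    [[0,0,0],[0,0,0],6],
    [[0,0,0],[0,0,0],6]
  ]
}}

```text
clock: 1.75
tcp_pos: [0.4498, -0.1701, 0.137]
tcp_rot: [-3.141, 0.0, 0.227]
force: [-0.3, -1.0, -0.2]
opening: 0.0603
grip_force: 0.0
```

```bash
cat >> h.py <<'E'
def delta(x,y,z,yaw):
    s=state(); R=Ro.from_euler("xyz",s["tcp_rot"]); e=s["tcp_rot"]
    d=np.array([x,y,z])-s["tcp_pos"]
    print("tcp",np.round(s["tcp_pos"],4),"rot",np.round(e,4),"F",np.round(s["force"],1),"op",round(s["opening"],4),"t",round(s["clock"],1))
    print("tool shift cm (present axes)",np.round(R.inv().apply(d)*100,2),"turn about tool z deg",round(-np.degrees(yaw-e[2]),2))
    G=Ro.from_euler("xyz",[np.pi,0,yaw]); print("shift after turn",np.round(G.inv().apply(d)*100,2),"full rotvec",np.round((R.inv()*G).as_rotvec(degrees=True),2))
E
cat > look.py <<'E'
import sys; from h import *
n,x,y,t=sys.argv[1],*map(float,sys.argv[2:5]); z0=float(sys.argv[6]) if len(sys.argv)>6 else 0
c=viewer.capture("wrist"); uv=proj(c,[[x,y,z0+.015]])[0]
m=comp(brown(c["color"]),uv); r=fitblock([(c,m)],n,(x,y,t),z0=z0); print(m.sum(),r)
wd,L,h=SZ[n]; Q=pose2(dshape(wd,L),*r[:3]); im=cv2.resize(c["color"],None,fx=1.5,fy=1.5)
for z in(z0,z0+h): cv2.polylines(im,[np.round((proj(c,np.c_[Q,np.full(len(Q),z)])+.5)*1.5-.5).astype(np.int32)],True,(255,255,0),1)
cv2.imwrite(f"pics/{sys.argv[5]}.png",im)
delta(r[0],r[1],.12,r[2])
E
python3 look.py small .4525 -.171 .199 s1
```

```text
1789 [ 0.4537 -0.1693  0.2048  0.0294]
tcp [ 0.4492 -0.1715  0.1372] rot [-3.1413e+00  4.0000e-04  2.2430e-01] F [-0.7 -0.4 -0.2] op 0.06 t 1.8
tool shift cm (present axes) [ 0.49 -0.12  1.72] turn about tool z deg 1.12
shift after turn [ 0.49 -0.13  1.72] full rotvec [-0.02  0.03  1.12]
```

View pics/s1.png

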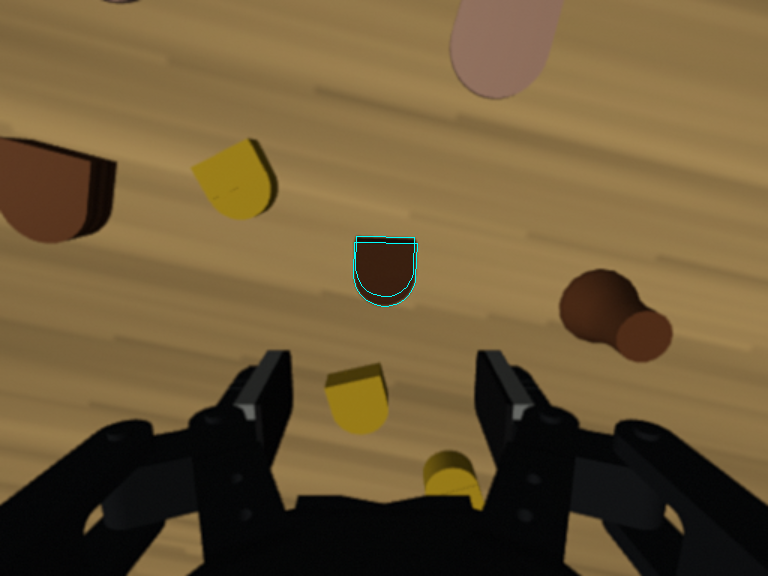

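The close crop confirms the brown D block at (385,270), with the overlay matching its outline and its flat face at the top. The yellow look-alikes are at (240,180), (357,400) and (450,475), and the tall round heel at (610,310). I'll grasp this block.

Emit:
{"method": "arm_command", "body": {
  "series": [
    [[0,0,1.1],[0,0,0],6],
    [[0,0,0],[0.5,-0.13,2.5],6],
    [[0,0,0],[0,0,3],6],
    [[0,0,0],[0,0,3],6],
    [[0,0,0],[0,0,2],6],
    [[0,0,0],[0,0,1.5],6],
    [[0,0,0],[0,0,1.0],6],
    [[0,0,0],[0,0,0],6],
    [[0,0,0],[0,0,0],6]
  ]
}}

```text
clock: 2.55
tcp_pos: [0.4536, -0.1703, 0.0076]
tcp_rot: [3.142, 0.0, 0.202]
force: [-0.3, 0.4, 0.7]
opening: 0.06
grip_force: 0.0
```

```bash
python3 - <<'E'
from h import *
delta(.4537,-.1693,.004,.2048)
c=viewer.capture("wrist"); cv2.imwrite("pics/s2.png",cv2.resize(c["color"],(640,480)))
E
```

```text
tcp [ 0.4536 -0.1703  0.0076] rot [3.1416e+00 3.0000e-04 2.0210e-01] F [-0.3  0.4  0.7] op 0.06 t 2.5
tool shift cm (present axes) [ 0.03 -0.1   0.36] turn about tool z deg -0.15
shift after turn [ 0.03 -0.1   0.36] full rotvec [ 0.    0.02 -0.15]
```

View pics/s2.png

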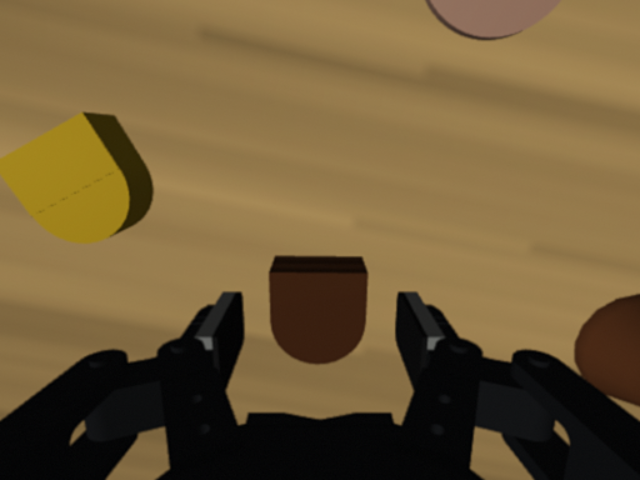

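The fingers straddle the block, which is centred at (318,310). I'll shift slightly towards the straight sides, go down a little and close.

Emit:
{"method": "arm_command", "body": {
  "series": [
    [[0,0,0],[0.4,-0.1,0.4],6],
    [[0,0,0],[0,0,0],3],
    [[0,0,0],[0,0,0],3],
    [[0,0,0],[0,0,0],3],
    [[0,0,0],[0,0,0],3],
    [[0,0,0],[0,0,0],3],
    [[0,0,0],[0,0,0],3]
  ]
}}

```text
clock: 3.18
tcp_pos: [0.458, -0.1679, 0.0041]
tcp_rot: [3.141, -0.001, 0.204]
force: [-0.9, 1.4, 8.6]
opening: 0.0346
grip_force: 59.4
```

```bash
python3 - <<'E'
from h import *
delta(.4537,-.1693,.004,.2048)
E
```

```text
tcp [ 0.458  -0.1679  0.0041] rot [ 3.141e+00 -1.200e-03  2.037e-01] F [-0.9  1.4  8.6] op 0.0346 t 3.2
tool shift cm (present axes) [-0.45  0.05  0.01] turn about tool z deg -0.06
shift after turn [-0.45  0.05  0.01] full rotvec [ 0.03 -0.07 -0.06]
```

Emit:
{"method": "arm_command", "body": {
  "series": [
    [[0,0,0],[0,0,-1],3],
    [[0,0,0],[0,0,-2],3],
    [[0,0,0],[0,0,-3],3],
    [[0,0,0],[0,0,-3],3],
    [[0,0,0],[0,0,-2],3],
    [[0,0,0],[1.5,-2.8,-0.5],3],
    [[0,0,0],[1.7,-3.2,0],3],
    [[0,0,0],[1.7,-3.2,0],3],
    [[0,0,0],[1.7,-3.2,0],3],
    [[0,0,0],[1.7,-3.2,0],3]
  ]
}}

```text
clock: 4.02
tcp_pos: [0.5074, 0.0032, 0.1195]
tcp_rot: [3.141, -0.001, 0.203]
force: [0.1, -0.4, -0.1]
opening: 0.0344
grip_force: 60.3
```

Emit:
{"method": "arm_command", "body": {
  "series": [
    [[0,0,0],[1.7,-3.2,0],3],
    [[0,0,0],[1.7,-3.2,0],3],
    [[0,0,0],[1.7,-3.2,0],3],
    [[0,0,0],[1.7,-3.2,0],3],
    [[0,0,0],[1.7,-3.2,0],3],
    [[0,0,0],[1.7,-3.2,0],3],
    [[0,0,5],[0,0,0],3],
    [[0,0,0],[0,0,0],3],
    [[0,0,0],[0,0,0],3]
  ]
}}

```text
clock: 4.77
tcp_pos: [0.568, 0.2099, 0.1187]
tcp_rot: [3.141, 0.0, 0.119]
force: [0.1, -0.7, -1.2]
opening: 0.035
grip_force: 60.3
```

```bash
cat > insole.py <<'E'
import sys; from h import *
# usage: insole.py size seatx seaty yaw picname
n,x,y,t=sys.argv[1],*map(float,sys.argv[2:5]); wd,L,h=SZ[n]; r=wd/2+.003
c=viewer.capture("wrist"); m=comp(pink(c["color"]),proj(c,[[x+.03*np.cos(t),y+.03*np.sin(t),.004]])[0])
cs,_=cv2.findContours(m.astype(np.uint8),cv2.RETR_EXTERNAL,cv2.CHAIN_APPROX_NONE); p=max(cs,key=len)[:,0].astype(float)
p=p[(p[:,0]>2)&(p[:,0]<509)&(p[:,1]>2)&(p[:,1]<381)]; W=w(c,p,.004)[:,:2]
# heel arc: circle of radius r about (-L/2+wd/2,0); use points of the rear arc; axis from mid-line of the whole contour
o=np.array([x,y])
for _ in range(6):
    u=np.array([np.cos(t),np.sin(t)]); v=np.array([-u[1],u[0]]); C=o+u*(wd-L)/2
    q=W-C; a,b=q@u,q@v; k=(a<0)&(np.abs(np.hypot(a,b)-r)<.01)
    f=least_squares(lambda s:np.hypot(*(W[k]-s).T)-r,C,loss="soft_l1",f_scale=.001); o=f.x-u*(wd-L)/2
    q=W-f.x; a,b=q@u,q@v; mids=[]
    for s in np.arange(.0,.13,.004):
        kk=np.abs(a-s)<.003
        if (kk&(b>0)).any() and (kk&(b<0)).any(): mids.append((s,(b[kk&(b>0)].mean()+b[kk&(b<0)].mean())/2,b[kk&(b>0)].mean()-b[kk&(b<0)].mean()))
    mids=np.array(mids); sl=(mids[:,0]@mids[:,1])/(mids[:,0]@mids[:,0]) if len(mids)>3 else 0; t+=np.arctan(sl)
free=least_squares(lambda s:np.hypot(*(W[k]-s[:2]).T)-s[2],[*f.x,r]).x
print("seat",np.round(o,4),"yaw",round(t,4),"arcpts",k.sum(),"rms",np.round(np.sqrt((f.fun**2).mean()),4),"free r",round(free[2],4),"nominal",r)
print("mids mm",np.round(mids[::3]*1e3,1).tolist())
im=cv2.resize(c["color"],None,fx=1.5,fy=1.5)
Q=pose2(dshape(wd,L,e=.003),*o,t); cv2.polylines(im,[np.round((proj(c,np.c_[Q,np.full(len(Q),.004)])+.5)*1.5-.5).astype(np.int32)],True,(255,255,0),1)
cv2.imwrite(f"pics/{sys.argv[5]}.png",im); delta(*o,.12,t)
E
python3 insole.py small .645 .225 .1166 i1
```

```text
seat [0.6464 0.2266] yaw 0.141 arcpts 76 rms 0.0005 free r 0.0201 nominal 0.020999999999999998
mids mm [[0.0, -0.3, 39.9], [12.0, -0.6, 39.4], [24.0, -0.9, 38.6], [36.0, -0.1, 37.4], [48.0, 0.5, 38.0], [60.0, 0.1, 46.0]]
tcp [0.5681 0.2092 0.1187] rot [3.1408e+00 1.0000e-04 1.1800e-01] F [-0.7 -0.7 -1. ] op 0.0343 t 4.8
tool shift cm (present axes) [ 7.98 -0.81 -0.13] turn about tool z deg -1.31
shift after turn [ 8.   -0.62 -0.13] full rotvec [ 0.04  0.01 -1.31]
```

View pics/i1.png

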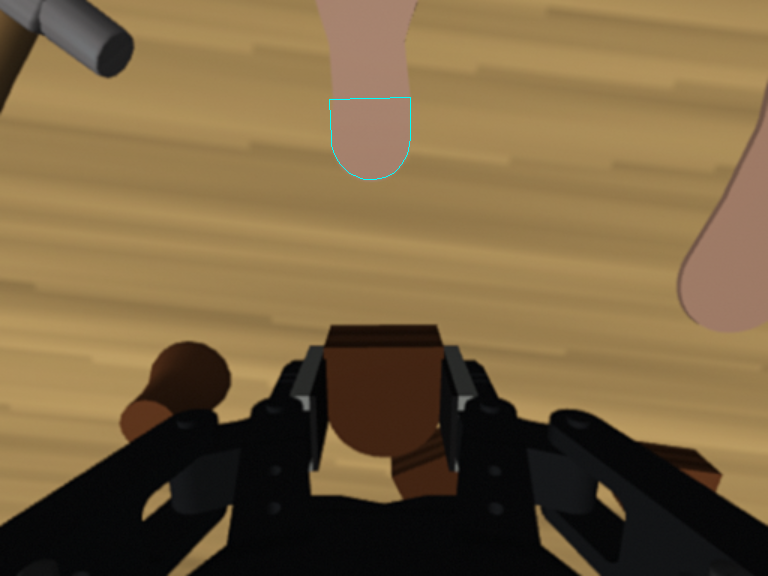

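The insole heel arc overlay fits, centred at about (371,140). The held small block's front top edge runs (326,347)-(442,347), with its back at (384,456). I'll compute the held offset from those pixels.

```bash
cat > held.py <<'E'
import sys; from h import *
# held.py size lowgap  uL vL uR vR  ub vb (pixels of 1.5x picture, top face front corners and back point), block underside at tcp z - lowgap
n=sys.argv[1]; g=float(sys.argv[2]); px=(np.array(list(map(float,sys.argv[3:9]))).reshape(3,2)+.5)/1.5-.5
c=viewer.capture("wrist"); s=state(); zt=s["tcp_pos"][2]-g+SZ[n][2]; W=w(c,px,zt)
R=Ro.from_euler("xyz",s["tcp_rot"]); T=R.inv().apply(W-s["tcp_pos"])*1e3
print("tool-frame mm L,R,back",np.round(T,1).tolist()); f=(T[0]+T[1])/2
print("width",np.round(np.linalg.norm(W[0]-W[1])*1e3,1),"length",round(f[0]-T[2][0],1))
print("origin in tool frame mm",np.round(((f[0]-SZ[n][1]*500)+(T[2][0]+SZ[n][1]*500))/2,1),round((f[1]+T[2][1])/2,1),"turn in tool deg",np.round(np.degrees(np.arctan2(T[1][0]-T[0][0],T[1][1]-T[0][1])),2))
E
python3 held.py small .004 326 347 442 347 384 456
```

```text
tool-frame mm L,R,back [[14.4, -17.7, -16.0], [14.4, 16.6, -16.0], [-22.8, -0.5, -16.0]]
width 34.4 length 37.2
origin in tool frame mm -4.2 -0.5 turn in tool deg 0.04
```

Emit:
{"method": "arm_command", "body": {
  "series": [
    [[0,0,0],[2,-0.2,0],3],
    [[0,0,0],[3,-0.3,0],3],
    [[0,0,0],[2.4,-0.3,1],3],
    [[0,0,0],[1,0,2.5],3],
    [[0,0,0],[0,0,3],3],
    [[0,0,0],[0,0,2.4],3],
    [[0,0,0],[0,0,1],3],
    [[0,0,0],[0,0,0],3],
    [[0,0,0],[0,0,0],3]
  ]
}}

```text
clock: 5.62
tcp_pos: [0.651, 0.2274, 0.0201]
tcp_rot: [3.142, -0.0, 0.116]
force: [0.2, 0.1, -0.6]
opening: 0.0345
grip_force: 60.2
```

```bash
python3 - <<'E'
from h import *
delta(.6507,.2271,.0085,.12)
c=viewer.capture("wrist"); cv2.imwrite("pics/s3.png",cv2.resize(c["color"][150:350,140:390],(800,640))[:600])
E
```

```text
tcp [0.651  0.2274 0.0201] rot [ 3.1416e+00 -1.0000e-04  1.1610e-01] F [ 0.2  0.1 -0.6] op 0.0345 t 5.6
tool shift cm (present axes) [-0.04  0.02  1.16] turn about tool z deg -0.22
shift after turn [-0.04  0.02  1.16] full rotvec [ 0.   -0.   -0.22]
```

View pics/s3.png

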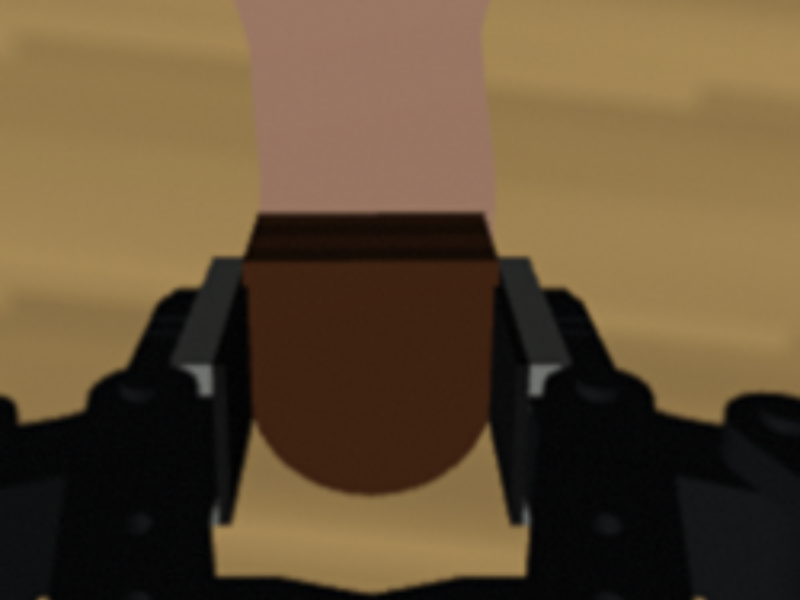

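At about 12 mm up, the block's front edge spans (258-487) and the insole under it (262-494), so it needs roughly 0.8 mm to the right. I'll nudge, lower and release.

Emit:
{"method": "arm_command", "body": {
  "series": [
    [[0,0,-0.2],[-0.03,0.07,0.4],3],
    [[0,0,0],[0,0,0.4],3],
    [[0,0,0],[0,0,0.2],3],
    [[0,0,0],[0,0,0.1],3],
    [[0,0,0],[0,0,0],3],
    [[0,0,0],[0,0,0],3]
  ]
}}

```text
clock: 6.17
tcp_pos: [0.6506, 0.2273, 0.0084]
tcp_rot: [-3.142, -0.0, 0.12]
force: [-0.8, 0.8, -0.7]
opening: 0.0345
grip_force: 60.2
```

Emit:
{"method": "arm_command", "body": {
  "series": [
    [[0,0,0],[0,0.03,0.05],3],
    [[0,0,0],[0,0,0.05],3],
    [[0,0,0],[0,0,0.05],3],
    [[0,0,0],[0,0,0],3],
    [[0,0,0],[0,0,0],3]
  ]
}}

```text
clock: 6.58
tcp_pos: [0.6507, 0.2272, 0.0082]
tcp_rot: [-3.141, -0.001, 0.12]
force: [-7.0, -3.2, 17.8]
opening: 0.0347
grip_force: 62.4
```

Emit:
{"method": "arm_command", "body": {
  "series": [
    [[0,0,0],[0,0,-0.07],3],
    [[0,0,0],[0,0,0],4.5],
    [[0,0,0],[0,0,0],5.5],
    [[0,0,0],[0,0,0],6],
    [[0,0,0],[0,0,-1],6],
    [[0,0,0],[0,0,-3],6],
    [[0,0,0],[0,0,-4],6],
    [[0,0,0],[-2,0,-3],6],
    [[0,0,0],[-2,0,0],6],
    [[0,0,0],[0,0,0],6]
  ]
}}

```text
clock: 7.42
tcp_pos: [0.6092, 0.2226, 0.1205]
tcp_rot: [-3.141, -0.002, 0.121]
force: [0.3, 0.6, -1.0]
opening: 0.0602
grip_force: 0.0
```

```bash
python3 look.py small .6464 .2266 .12 s4 .004; python3 - <<'E'
import cv2; a=cv2.imread("pics/s4.png"); cv2.imwrite("pics/s4c.png",cv2.resize(a[100:400,230:530],(600,600),interpolation=cv2.INTER_CUBIC))
E
```

```text
2217 [0.6462 0.2269 0.1205 0.0438]
tcp [0.6102 0.2223 0.1195] rot [-3.1414e+00 -1.7000e-03  1.2050e-01] F [ 0.4  0.4 -0.2] op 0.0603 t 7.5
tool shift cm (present axes) [ 3.63 -0.02 -0.05] turn about tool z deg 0.0
shift after turn [ 3.63 -0.02 -0.05] full rotvec [-0.01 -0.1   0.  ]
```

View pics/s4c.png

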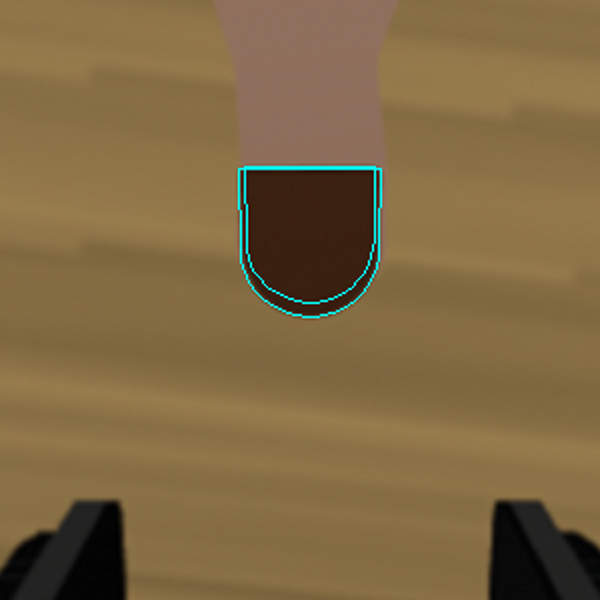

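The small block sits in place: fit (0.6462, 0.2269, yaw 0.1205) against the target (0.6464, 0.2266, 0.12). The medium block is next.

Emit:
{"method": "arm_command", "body": {
  "series": [
    [[0,0,0],[-2.4,2.6,0],7],
    [[0,0,0],[-2.6,2.6,0],7],
    [[0,0,0],[-2.6,2.6,0],7],
    [[0,0,0],[-2.6,2.6,0],7],
    [[0,0,0],[-2.6,2.6,0],7],
    [[0,0,0],[-2.6,2.6,0],7],
    [[0,0,0],[-2.5,2.6,0],7],
    [[0,0,4],[0,0,0],7],
    [[0,0,4],[0,0,0],7],
    [[0,0,0],[0,0,0],7]
  ]
}}

```text
clock: 8.3
tcp_pos: [0.4554, 0.0194, 0.1179]
tcp_rot: [3.142, -0.001, -0.025]
force: [1.3, 0.0, -0.7]
opening: 0.0698
grip_force: 0.0
```

```bash
python3 look.py medium .454 .02 -.018 m1; python3 - <<'E'
import cv2; a=cv2.imread("pics/m1.png"); cv2.imwrite("pics/m1.png",cv2.resize(a,(512,384)))
E
```

```text
3700 [ 0.4555  0.0218 -0.0438  0.0202]
tcp [0.4555 0.02   0.1177] rot [-3.1415e+00 -3.0000e-04 -1.9300e-02] F [-0.2  0.3  0.1] op 0.0698 t 8.3
tool shift cm (present axes) [ 0.   -0.18 -0.23] turn about tool z deg 1.41
shift after turn [-0.   -0.18 -0.23] full rotvec [-0.   -0.02  1.41]
```

View pics/m1.png

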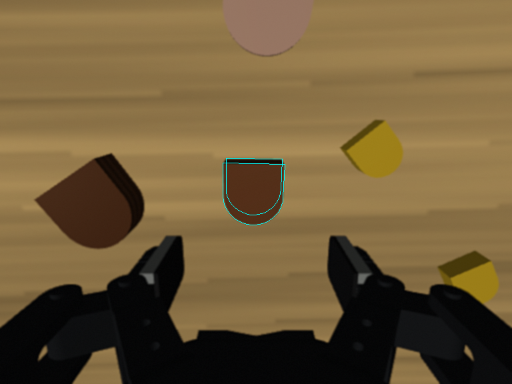

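The medium block is at (253,190) and its outline fits. The large block at (95,200) is clear of the fingers. I'll descend and grip.

Emit:
{"method": "arm_command", "body": {
  "series": [
    [[0,0,1.4],[0,0,0],7],
    [[0,0,0],[0.3,-0.18,2.5],7],
    [[0,0,0],[0,0,3],7],
    [[0,0,0],[0,0,3],7],
    [[0,0,0],[0,0,1.5],7],
    [[0,0,0],[0,0,1.1],7],
    [[0,0,0],[0,0,0],4],
    [[0,0,0],[0,0,0],4],
    [[0,0,0],[0,0,0],4],
    [[0,0,0],[0,0,0],4]
  ]
}}

```text
clock: 9.18
tcp_pos: [0.4587, 0.022, 0.0074]
tcp_rot: [-3.141, -0.001, -0.044]
force: [-0.5, -0.8, -0.1]
opening: 0.0467
grip_force: 61.5
```

Emit:
{"method": "arm_command", "body": {
  "series": [
    [[0,0,0],[0,0,0],4],
    [[0,0,0],[0,0,0],4]
  ]
}}

```text
clock: 9.35
tcp_pos: [0.4585, 0.0218, 0.0071]
tcp_rot: [-3.141, -0.001, -0.044]
force: [0.0, 1.7, -1.1]
opening: 0.0464
grip_force: 61.5
```

Emit:
{"method": "arm_command", "body": {
  "series": [
    [[0,0,0],[0,0,-1],4],
    [[0,0,0],[0,0,-3],4],
    [[0,0,0],[0,0,-3.5],4],
    [[0,0,0],[0,0,-3],4],
    [[0,0,0],[0.6,2,-0.8],4],
    [[0,0,0],[1,3,0],4],
    [[0,0,0],[1,3,0],4],
    [[0,0,0],[1,3,0],4],
    [[0,0,0],[1,3,0],4],
    [[0,0,0],[1,3,0],4]
  ]
}}

```text
clock: 10.18
tcp_pos: [0.5066, -0.1521, 0.1207]
tcp_rot: [-3.142, -0.001, -0.044]
force: [0.2, 0.5, 0.1]
opening: 0.0465
grip_force: 61.8
```

Emit:
{"method": "arm_command", "body": {
  "series": [
    [[0,0,0],[0.5,3,0],4],
    [[0,0,0],[0,2.1,0],4],
    [[0,0,-2.5],[0,0,0],4],
    [[0,0,0],[0,0,0],4],
    [[0,0,0],[0,0,0],4]
  ]
}}

```text
clock: 10.6
tcp_pos: [0.5091, -0.2014, 0.1202]
tcp_rot: [-3.141, -0.0, -0.002]
force: [-0.7, 0.2, 0.1]
opening: 0.0465
grip_force: 61.8
```

```bash
python3 insole.py medium .590 -.2023 .0 i2
```

```text
seat [ 0.5915 -0.2021] yaw 0.0232 arcpts 97 rms 0.0005 free r 0.0261 nominal 0.027
mids mm [[0.0, 0.1, 52.1], [12.0, -0.5, 52.1], [24.0, -1.2, 50.6], [36.0, -0.5, 49.5], [48.0, 0.4, 49.0], [60.0, 1.2, 48.4]]
tcp [ 0.5092 -0.201   0.1201] rot [-3.1412e+00 -5.0000e-04 -1.1000e-03] F [ 0.   0.8 -0.7] op 0.0466 t 10.7
tool shift cm (present axes) [8.22 0.11 0.01] turn about tool z deg -1.4
shift after turn [8.22 0.31 0.01] full rotvec [-0.02 -0.03 -1.4 ]
```

View pics/i2.png

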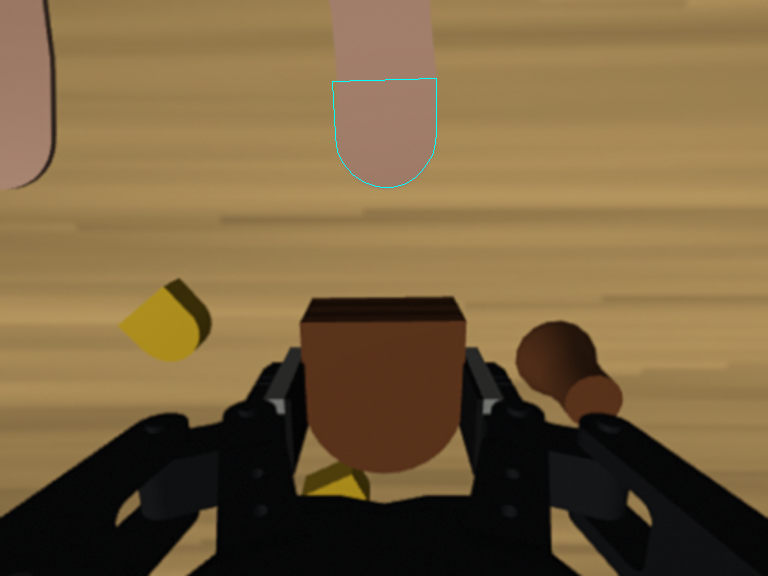

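The medium heel seat fits at (385,135). The held medium block's front top edge runs (301,321)-(466,320), with its back at (385,472). The insole yaw is still ambiguous, so I'll compare the midlines of all three insoles from the top view.

```bash
python3 held.py medium .0071 301 321.5 466 320.5 385 472; python3 - <<'E'
from h import *
c=viewer.capture("top"); im=c["color"]; M=pink(im); L={"small":150,"medium":195,"large":245}
for n,seat,t0 in(("small",(.6464,.2266),.1166),("medium",(.5915,-.2021),.0016),("large",(.5947,.0072),-.2113)):
    m=comp(M,proj(c,[[seat[0]+.05*np.cos(t0),seat[1]+.05*np.sin(t0),.004]])[0])
    cs,_=cv2.findContours(m.astype(np.uint8),0,cv2.CHAIN_APPROX_NONE); p=max(cs,key=len)[:,0].astype(float)
    W=w(c,p,.004)[:,:2]-seat; u=np.array([np.cos(t0),np.sin(t0)]); a=W@u; b=W@[-u[1],u[0]]
    a0=a.min(); Ln=a.max()-a0; r=[]
    for f in np.arange(.1,.96,.085):
        A=a0+f*Ln; o=np.argsort(a[b>np.median(b)]) ; 
        k=np.abs(a-A)<.004; mid=(b[k].max()+b[k].min())/2; r.append((round(f,2),round(1e3*b[k].max(),1),round(1e3*b[k].min(),1),round(mid*1e3,1)))
    print(n,round(Ln*1e3,1),L[n]); print(*r)
E
```

```text
tool-frame mm L,R,back [[23.0, -23.8, -17.9], [23.3, 23.6, -17.9], [-27.3, 0.4, -17.9]]
width 47.4 length 50.5
origin in tool frame mm -2.1 0.1 turn in tool deg 0.35
small 145.8 150
(np.float64(0.1), np.float64(15.0), np.float64(-20.3), np.float64(-2.7)) (np.float64(0.18), np.float64(14.3), np.float64(-20.9), np.float64(-3.3)) (np.float64(0.27), np.float64(16.7), np.float64(-21.7), np.float64(-2.5)) (np.float64(0.36), np.float64(16.2), np.float64(-19.3), np.float64(-1.5)) (np.float64(0.44), np.float64(18.5), np.float64(-16.7), np.float64(0.9)) (np.float64(0.52), np.float64(21.2), np.float64(-20.6), np.float64(0.3)) (np.float64(0.61), np.float64(23.9), np.float64(-24.6), np.float64(-0.3)) (np.float64(0.7), np.float64(26.4), np.float64(-25.4), np.float64(0.5)) (np.float64(0.78), np.float64(22.7), np.float64(-26.0), np.float64(-1.6)) (np.float64(0.86), np.float64(18.9), np.float64(-23.3), np.float64(-2.2)) (np.float64(0.95), np.float64(11.8), np.float64(-17.6), np.float64(-2.9))
medium 799.6 195
(np.float64(0.1), np.float64(340.3), np.float64(-431.8), np.float64(-45.7)) (np.float64(0.18
[... 879 characters left out ...]
.3), np.float64(-31.2), np.float64(-0.5)) (np.float64(0.27), np.float64(28.8), np.float64(-31.6), np.float64(-1.4)) (np.float64(0.36), np.float64(28.0), np.float64(-27.9), np.float64(0.0)) (np.float64(0.44), np.float64(29.5), np.float64(-26.6), np.float64(1.4)) (np.float64(0.52), np.float64(34.1), np.float64(-31.5), np.float64(1.3)) (np.float64(0.61), np.float64(42.7), np.float64(-37.1), np.float64(2.8)) (np.float64(0.7), np.float64(43.5), np.float64(-38.9), np.float64(2.3)) (np.float64(0.78), np.float64(38.1), np.float64(-37.6), np.float64(0.2)) (np.float64(0.86), np.float64(31.0), np.float64(-33.2), np.float64(-1.1)) (np.float64(0.95), np.float64(18.5), np.float64(-28.7), np.float64(-5.1))
```

Shape comparison supports the PCA yaw (0.0016) for medium. I'll move over the seat.

Emit:
{"method": "arm_command", "body": {
  "series": [
    [[0,0,0],[2,0,0],4],
    [[0,0,0],[3,0.1,0],4],
    [[0,0,0],[2.5,0,1],4],
    [[0,0,0],[1,0,2.5],4],
    [[0,0,0],[0,0,3],4],
    [[0,0,0],[0,0,2.4],4],
    [[0,0,0],[0,0,0.6],4],
    [[0,0,0],[0,0,0],4],
    [[0,0,0],[0,0,0],4]
  ]
}}

```text
clock: 11.5
tcp_pos: [0.5946, -0.2024, 0.0255]
tcp_rot: [-3.142, -0.0, -0.0]
force: [0.5, 1.0, 0.0]
opening: 0.0464
grip_force: 61.8
```

```bash
python3 - <<'E'
from h import *
delta(.594,-.2021,.0111,-.002)
c=viewer.capture("wrist"); cv2.imwrite("pics/m3.png",cv2.resize(c["color"][130:318,130:380],(800,600)))
E
```

```text
tcp [ 0.5946 -0.2024  0.0255] rot [-3.1415e+00 -4.0000e-04 -3.0000e-04] F [0.5 1.  0. ] op 0.0464 t 11.5
tool shift cm (present axes) [-0.06 -0.03  1.44] turn about tool z deg 0.1
shift after turn [-0.06 -0.03  1.44] full rotvec [-0.   -0.03  0.1 ]
```

View pics/m3.png

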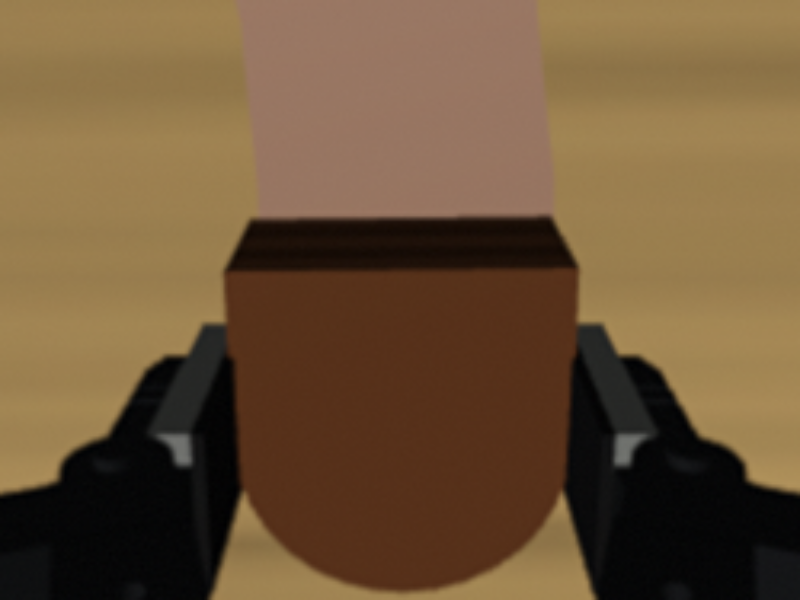

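The block's front edge spans (250-552) and the insole (258-554), so the remaining offset is under 0.5 mm once the waist asymmetry is allowed for. I'll lower and release.

Emit:
{"method": "arm_command", "body": {
  "series": [
    [[0,0,0],[-0.05,0.02,0.6],4],
    [[0,0,0],[0,0,0.5],4],
    [[0,0,0],[0,0,0.2],4],
    [[0,0,0],[0,0,0.1],4],
    [[0,0,0],[0,0,0.05],4],
    [[0,0,0],[0,0,0],4],
    [[0,0,0],[0,0,0],4]
  ]
}}

```text
clock: 12.13
tcp_pos: [0.5935, -0.2031, 0.0105]
tcp_rot: [3.142, 0.0, -0.001]
force: [-4.3, -0.2, 7.0]
opening: 0.0467
grip_force: 62.8
```

Emit:
{"method": "arm_command", "body": {
  "series": [
    [[0,0,0],[0,0,-0.03],4],
    [[0,0,0],[0,0,0],6],
    [[0,0,0],[0,0,0],7],
    [[0,0,0],[0,0,0],7],
    [[0,0,0],[0,0,-1],7],
    [[0,0,0],[0,0,-3],7],
    [[0,0,0],[0,0,-4],7],
    [[0,0,0],[-2,0,-3],7],
    [[0,0,0],[-2,0,0],8.5],
    [[0,0,0],[0,0,0],8.5]
  ]
}}

```text
clock: 12.97
tcp_pos: [0.5517, -0.2038, 0.1229]
tcp_rot: [3.14, -0.002, -0.002]
force: [1.3, -0.8, -1.0]
opening: 0.0851
grip_force: 0.0
```

```bash
python3 look.py medium .5915 -.2021 .0016 m4 .004; python3 - <<'E'
from h import *
delta(.4444,.1492,.12,.5441)
E
```

```text
3980 [ 0.5918 -0.2028 -0.0028  0.037 ]
tcp [ 0.5527 -0.2036  0.122 ] rot [ 3.1406e+00 -1.3000e-03 -1.7000e-03] F [1.  1.3 0.4] op 0.085 t 13.0
tool shift cm (present axes) [ 3.91 -0.08  0.21] turn about tool z deg 0.06
shift after turn [ 3.91 -0.09  0.2 ] full rotvec [ 0.05 -0.07  0.06]
tcp [ 0.5527 -0.2036  0.122 ] rot [ 3.1406e+00 -1.3000e-03 -1.7000e-03] F [1.  1.3 0.4] op 0.085 t 13.0
tool shift cm (present axes) [-10.89 -35.26   0.15] turn about tool z deg -31.27
shift after turn [  8.99 -35.79   0.2 ] full rotvec [  0.07  -0.06 -31.27]
```

Medium is placed within about 1 mm. The large block is next.

Emit:
{"method": "arm_command", "body": {
  "series": [
    [[0,0,0],[-0.8,-2.6,0],8.5],
    [[0,0,0],[-1.1,-3.6,0],8.5],
    [[0,0,0],[-1.1,-3.6,0],8.5],
    [[0,0,0],[-1.1,-3.6,0],8.5],
    [[0,0,0],[-1.1,-3.6,0],8.5],
    [[0,0,0],[-1.1,-3.6,0],8.5],
    [[0,0,0],[-1.1,-3.6,0],8.5],
    [[0,0,0],[-1.1,-3.6,0],8.5],
    [[0,0,0],[-1.1,-3.6,0],8.5],
    [[0,0,0],[-1.1,-3.6,0],8.5]
  ]
}}

```text
clock: 13.85
tcp_pos: [0.4464, 0.1491, 0.1204]
tcp_rot: [-3.141, -0.0, -0.001]
force: [1.2, 0.3, 0.7]
opening: 0.0851
grip_force: 0.0
```

Emit:
{"method": "arm_command", "body": {
  "series": [
    [[0,0,-6],[0,0,0],8.5],
    [[0,0,-6.3],[0,0,0],8.5],
    [[0,0,-6.3],[0,0,0],8.5],
    [[0,0,-6.3],[0,0,0],8.5],
    [[0,0,-6.3],[0,0,0],8.5],
    [[0,0,0],[0,0,0],8.5],
    [[0,0,0],[0,0,0],8.5]
  ]
}}

```text
clock: 14.43
tcp_pos: [0.4471, 0.1473, 0.1203]
tcp_rot: [-3.141, 0.0, 0.54]
force: [0.4, -0.1, 0.3]
opening: 0.085
grip_force: 0.0
```

```bash
python3 look.py large .4444 .1492 .544 l1; python3 - <<'E'
import cv2; a=cv2.imread("pics/l1.png"); cv2.imwrite("pics/l1.png",cv2.resize(a,(512,384)))
E
```

```text
61269 [0.4458 0.1506 0.5395 0.9057]
tcp [0.447  0.1472 0.1203] rot [-3.1412e+00  2.0000e-04  5.3960e-01] F [-0.3 -0.5 -0.2] op 0.0853 t 14.5
tool shift cm (present axes) [ 0.07 -0.35  0.03] turn about tool z deg 0.01
shift after turn [ 0.07 -0.35  0.03] full rotvec [-0.02  0.01  0.01]
```

View pics/l1.png

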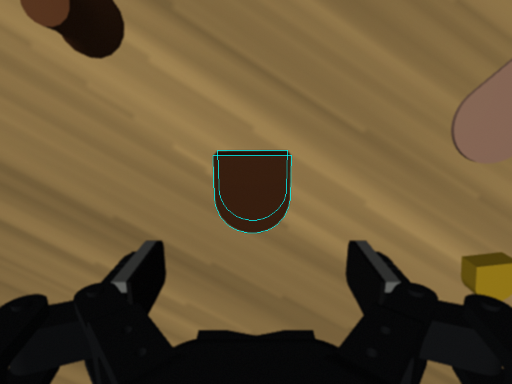

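The large block at (252,190) matches the overlay. The mask merged with the dark gripper, but the outline agrees by eye. I'll descend and grip.

Emit:
{"method": "arm_command", "body": {
  "series": [
    [[0,0,0],[0.4,-0.35,0],8.5],
    [[0,0,0],[0,0,3],8.5],
    [[0,0,0],[0,0,3],8.5],
    [[0,0,0],[0,0,2.5],8.5],
    [[0,0,0],[0,0,1.7],8.5],
    [[0,0,0],[0,0,1.1],8.5],
    [[0,0,0],[0,0,0],5],
    [[0,0,0],[0,0,0],5],
    [[0,0,0],[0,0,0],5],
    [[0,0,0],[0,0,0],5]
  ]
}}

```text
clock: 15.32
tcp_pos: [0.4493, 0.1525, 0.0086]
tcp_rot: [3.141, -0.002, 0.543]
force: [0.2, -0.6, -0.4]
opening: 0.0591
grip_force: 64.2
```

Emit:
{"method": "arm_command", "body": {
  "series": [
    [[0,0,0],[0,0,0],5],
    [[0,0,0],[0,0,0],5]
  ]
}}

```text
clock: 15.48
tcp_pos: [0.4491, 0.1523, 0.0082]
tcp_rot: [3.141, -0.002, 0.543]
force: [-0.9, -0.9, 9.5]
opening: 0.0587
grip_force: 65.4
```

```bash
python3 - <<'E'
from h import *
delta(.5947-.085*np.cos(.2113),.0072+.085*np.sin(.2113),.125,-.2113)
E
```

```text
tcp [0.4491 0.1523 0.0082] rot [ 3.1412e+00 -1.6000e-03  5.4340e-01] F [-0.9 -0.9  9.5] op 0.0587 t 15.5
tool shift cm (present axes) [ -1.22  14.13 -11.68] turn about tool z deg 43.24
shift after turn [  8.77  11.13 -11.68] full rotvec [-1.000e-02 -9.000e-02  4.324e+01]
```

Emit:
{"method": "arm_command", "body": {
  "series": [
    [[0,0,0],[0,0,-1],5],
    [[0,0,0],[0,0,-3],5],
    [[0,0,0],[0,0,-3.5],5],
    [[0,0,0],[0,0,-3],5],
    [[0,0,0],[-0.1,1.5,-1.2],5],
    [[0,0,0],[-0.2,2.5,0],5],
    [[0,0,0],[-0.3,3,0],5],
    [[0,0,0],[-0.3,3,0],5],
    [[0,0,0],[-0.2,2.6,0],5],
    [[0,0,0],[-0.1,1.5,0],5]
  ]
}}

```text
clock: 16.32
tcp_pos: [0.5121, 0.0223, 0.1254]
tcp_rot: [3.141, -0.0, 0.541]
force: [-1.1, -0.9, -2.4]
opening: 0.059
grip_force: 65.0
```

Emit:
{"method": "arm_command", "body": {
  "series": [
    [[0,0,5.2],[0,0,0],5],
    [[0,0,6.2],[0,0,0],5],
    [[0,0,6.5],[0,0,0],5],
    [[0,0,6.5],[0,0,0],5],
    [[0,0,6.5],[0,0,0],5],
    [[0,0,6.5],[0,0,0],5],
    [[0,0,5.8],[0,0,0],5],
    [[0,0,0],[0,0,0],5],
    [[0,0,0],[0,0,0],5]
  ]
}}

```text
clock: 17.07
tcp_pos: [0.5112, 0.0255, 0.125]
tcp_rot: [-3.141, -0.0, -0.207]
force: [-0.5, 0.5, -0.3]
opening: 0.0588
grip_force: 64.9
```

```bash
python3 insole.py large .5947 .0072 -.2113 i3
```

```text
seat [0.5973 0.0071] yaw -0.2078 arcpts 115 rms 0.0005 free r 0.032 nominal 0.033
mids mm [[0.0, 0.0, 63.8], [12.0, -0.3, 63.2], [24.0, -0.3, 62.3], [36.0, -0.8, 61.2], [48.0, 0.4, 60.5]]
tcp [0.5112 0.0254 0.1249] rot [-3.1413e+00 -4.0000e-04 -2.0610e-01] F [-0.1  0.4 -0.5] op 0.0589 t 17.1
tool shift cm (present axes) [8.8  0.03 0.49] turn about tool z deg 0.1
shift after turn [8.8  0.02 0.49] full rotvec [-0.02 -0.02  0.1 ]
```

View pics/i3.png

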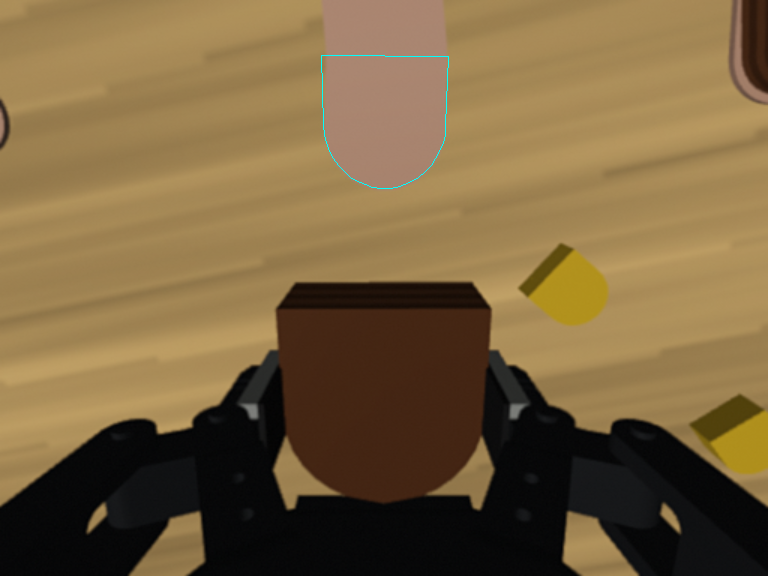

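The large seat fits at (385,125). The held block's corners are at (277,308) and (491,308), with its back at (384,502).

```bash
python3 held.py large .0083 277 308 491 308 384 502.5
```

```text
tool-frame mm L,R,back [[28.3, -29.6, -21.7], [28.3, 29.5, -21.7], [-35.5, -0.0, -21.7]]
width 59.1 length 63.8
origin in tool frame mm -3.6 -0.1 turn in tool deg 0.04
```

Emit:
{"method": "arm_command", "body": {
  "series": [
    [[0,0,0.3],[0,0,0],5],
    [[0,0,0],[2,0,0],5],
    [[0,0,0],[3,0,0],5],
    [[0,0,0],[2.9,0,1],5],
    [[0,0,0],[1.26,0,2.5],5],
    [[0,0,0],[0,0,3],5],
    [[0,0,0],[0,0,2.4],5],
    [[0,0,0],[0,0,1.2],5],
    [[0,0,0],[0,0,0],5],
    [[0,0,0],[0,0,0],5]
  ]
}}

```text
clock: 18.0
tcp_pos: [0.6006, 0.0059, 0.0236]
tcp_rot: [-3.142, 0.001, -0.215]
force: [-0.3, 0.7, -0.6]
opening: 0.0584
grip_force: 64.9
```

```bash
python3 - <<'E'
from h import *
delta(.5973+.0036*np.cos(.211),.0071-.0036*np.sin(.211),.0123,-.211)
E
```

```text
tcp [0.6006 0.0059 0.0236] rot [-3.1415e+00  7.0000e-04 -2.1470e-01] F [-0.3  0.7 -0.6] op 0.0584 t 18.0
tool shift cm (present axes) [ 0.01 -0.05  1.13] turn about tool z deg -0.21
shift after turn [ 0.01 -0.05  1.13] full rotvec [-0.    0.04 -0.21]
```

Emit:
{"method": "arm_command", "body": {
  "series": [
    [[0,0,-0.1],[0,-0.03,0.5],5],
    [[0,0,0],[0,0,0.4],5],
    [[0,0,0],[0,0,0.15],5],
    [[0,0,0],[0,0,0.05],5],
    [[0,0,0],[0,0,0.03],5],
    [[0,0,0],[0,0,0],5],
    [[0,0,0],[0,0,0],5]
  ]
}}

```text
clock: 18.58
tcp_pos: [0.6009, 0.006, 0.0123]
tcp_rot: [-3.141, -0.0, -0.214]
force: [-0.8, -0.7, 0.9]
opening: 0.0586
grip_force: 64.9
```

Emit:
{"method": "arm_command", "body": {
  "series": [
    [[0,0,0],[0,0,0.04],5],
    [[0,0,0],[0,0,0.04],5],
    [[0,0,0],[0,0,0],5],
    [[0,0,0],[0,0,0],5]
  ]
}}

```text
clock: 18.92
tcp_pos: [0.6009, 0.006, 0.0122]
tcp_rot: [3.142, -0.0, -0.214]
force: [-6.4, 0.4, 15.7]
opening: 0.0585
grip_force: 67.1
```

Emit:
{"method": "arm_command", "body": {
  "series": [
    [[0,0,0],[0,0,-0.06],5],
    [[0,0,0],[0,0,0],7],
    [[0,0,0],[0,0,0],8.5],
    [[0,0,0],[0,0,0],8.5],
    [[0,0,0],[0,0,-1],8.5],
    [[0,0,0],[0,0,-3],8.5],
    [[0,0,0],[0,0,-4],8.5],
    [[0,0,0],[-2,0,-4],8.5],
    [[0,0,0],[-3,0,-3],8.5],
    [[0,0,0],[0,0,0],8.5]
  ]
}}

```text
clock: 19.75
tcp_pos: [0.5527, 0.0176, 0.1649]
tcp_rot: [-3.14, -0.006, -0.213]
force: [2.3, 1.1, -0.8]
opening: 0.0853
grip_force: 0.0
```

Emit:
{"method": "arm_command", "body": {
  "series": [
    [[0,0,0],[-3,0,-3],8.5],
    [[0,0,0],[-2.5,0,-3],8.5],
    [[0,0,0],[-2,0,-3],8.5],
    [[0,0,0],[0,0,0],8.5],
    [[0,0,0],[0,0,0],8.5]
  ]
}}

```text
clock: 20.17
tcp_pos: [0.4811, 0.0322, 0.2505]
tcp_rot: [-3.141, -0.004, -0.213]
force: [-0.0, 0.1, -0.6]
opening: 0.0847
grip_force: 0.0
```

```bash
python3 - <<'E'
from h import *
c=viewer.capture("wrist"); t=viewer.capture("top"); s=viewer.capture("scene")
cv2.imwrite("pics/f_w.png",c["color"])
im=s["color"]; m=comp(brown(im),proj(s,[[.597,.007,.02]])[0]); print("large scene",m.sum(),fitblock([(s,m)],"large",(.597,.007,-.21),z0=.004))
m=comp(cv2.GaussianBlur(c["color"],(3,3),0)[...,2]<100,proj(c,[[.597,.007,.02]])[0]); print("large wrist",m.sum(),fitblock([(c,m)],"large",(.597,.007,-.21),z0=.004))
a=cv2.resize(c["color"],(400,300)); 
p=proj(s,[[.62,.03,.01]])[0].astype(int); y0=max(p[1]-75,0); x0=max(p[0]-100,0)
b=cv2.resize(im[y0:y0+150,x0:x0+200],(400,300)); d=cv2.resize(t["color"][90:240,120:370],(800,300))
cv2.imwrite("pics/final.png",np.vstack([np.hstack([a,b]),d])); print(state()["tcp_pos"])
E
```

```text
large scene 618 [ 0.5979  0.0062 -0.2161  0.0286]
large wrist 3297 [ 0.597   0.0071 -0.2154  0.0121]
[0.48093672 0.0317849  0.24754096]
```

View pics/final.png

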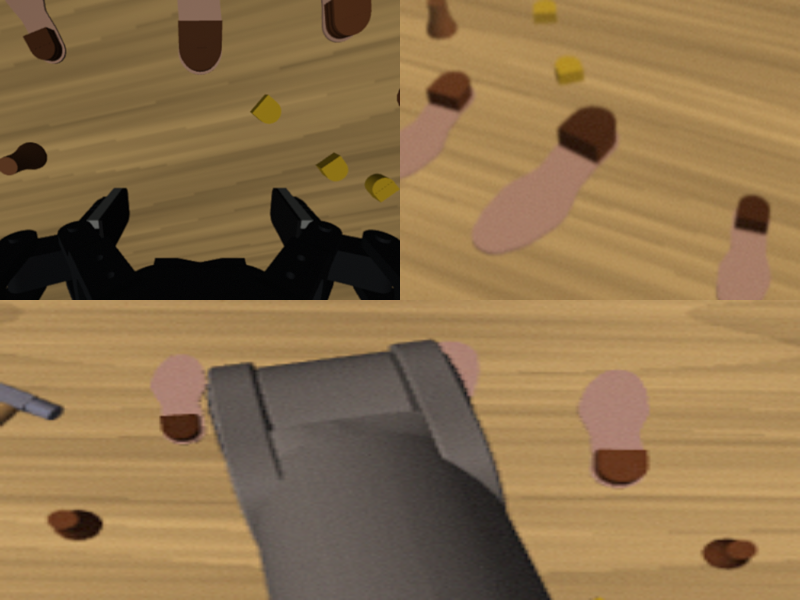

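The final picture shows all three blocks flat on their own insoles: large (200,45), medium (620,465) and small (180,427). Both tall heels still stand at (75,523) and (728,552), and the gripper is clear. I'm handing in.

```bash
python3 -c "
from rig import manip; print(manip.sign_off())"
```

```text
the job is handed in; nothing more can be done
None
```

I set the small, medium and large heel blocks flat on the heel ends of their matching insoles, each within about 1 mm of the seat I measured, and handed the job in at about 20 s of the 96 s limit; no verdict came back.

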